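Twist the cap off a braced jar and hold it over the mouth

ROBOT

A 6-joint arm with a two-finger parallel gripper is mounted at the origin on the work surface; the furniture and walls round the work are solid. World frame = base frame: x ahead of the robot, y to its left, z up, the work surface at z = 0. Lengths are in m, angles in rad, forces in N, time in s.
With the tool pointing down it reaches from about 0.375 to 0.9 m from the base axis. Payload 3.1 kg.
Tool frame: the origin (TCP) lies midway between the tips of the shut fingers; the grasp point (between the pads) lies 19 mm behind it; z points along the fingers, y is the line along which they close (so a half turn about z gives the same grasp; the last joint's range is limited). The gripper opens to 87 mm and grips with 3 to 60 N. Pads are 19 mm wide; open, the fingers measure 117 mm over their backs; the gripper's body (75 mm by 190 mm) begins 51 mm behind the grasp point.
Start: joints at [-1.482, 0.527, 1.433, -0, 1.181, -0.178], TCP at [0.165, -0.603, 0.223] pointing down, gripper open.
Joint ranges: [-3.08, 3.08], [-0.75, 2.2], [0.22, 2.44], [-1.43, 4.57], [0, 2.65], [-2.85, 2.85]. Speed limits (rad/s): [2.79, 2.79, 3.14, 3.14, 3.14, 3.14].

INTERFACE

Orientations are given as a unit quaternion [x, y, z, w].
In Python, from rig import status, imaging, order gives the robot as it stands.
- The arm moves only by the tool arm_command, never from a script. Its argument "deltas" is one flat list of numbers, 5 for each row, row after row: the opening, from -1 (shut) to 1 (fully open), so that 0 is half open, then the shift along the tool's x, y, z in m, then the turn about the tool's z in rad. In form: [gripper, tx, ty, tz, roll, gripper, tx, ty, tz, roll, ...]. A call has 1 to 12 rows; each row shifts and turns the commanded pose from where the row before left it, along the tool's axes as they then stand; what a row does not reach is not made up. A row lasts 1/8 s, in which the tool goes at most 62.5 mm and 10.7 degrees, less where a joint would pass 70% of its speed; a pose out of reach is approached as far as the arm can. A call with a gripper value outside its range is refused whole. The fingers move at their own pace and stop on an object; "newtons" is the grip in N (left out, the last holds). Time passes only in rows, so rows that do not move let the fingers close. It gives the time, the measured TCP pose, the force, the opening and the grip force at its end, in the units of the state.
- status.get_obs(): the state, without advancing time (a new reading comes with each control period).
- imaging.camera(name): name is "scene" or "top" or "wrist"; returns (picture, depth): 400x640x3 uint8, red, green, blue; 400x640 float32, m along the optical axis (not along the pixel's ray), 0 where there is no reading.
- imaging.camera_params(name): a dict with "intrinsics" (3x3 intrinsics, pixels), "camera_from_world" (4x4, takes a point from world to camera coordinates). Camera axes: x right, y up, looking along -z (the intrinsics and any distortion apply to the point x, -y, -z); pixel columns grow to the right and rows downward; lengths in m; the calibration is good to about 2 mm. A picture is of the moment at which its call begins: read the wrist's pose just before it. camera_params takes no time and is no camera call; for the wrist camera it gives the pose at the moment of the call.
- order.hand_in(): hands the job in; it is judged then, once.
The state is a dict: "time": time; "q": joint angles; "joint_velocities": joint speeds; "joint_torque": joint torques, N m; "position": TCP position; "tool_rot": TCP orientation; "ft_force": force on the tool from outside, world axes, zero at the start; "moment": the same for the moment, N m; "grip_width": finger opening in m; "grip_force": force on a finger pad.
Only numpy, scipy, OpenCV 4.12 (cv2) and the standard library are available. Lean on these libraries where they do the work, as an engineer would, in place of code of your own. Each camera call takes 0.05 s, during which the arm holds its last target. There are 200 camera calls.

TASK

The jar of hazelnuts is screwed tight and turns with its cap unless something braces it: set the closed jar (do not drop it) fully down into the square socket of the wooden brace block. Then unscrew the red cap counterclockwise, stop turning once its threads let go instead of forcing it on against its stop, lift it off and finish still holding it level, a few centimetres straight above the mouth, with the open jar left standing fully down in the brace. Leave the tub, the mug and the glass where they are.

Things in the scene. Friction and masses are not known exactly. Their poses are not given: they have to be found in the camera images.
- jar: Clear glass jar, square body 62 x 62 mm and 78 mm high, hazelnuts inside (part of it); the round 40 mm neck goes on up to the rim at 102 mm. 0.25 to 0.5 kg, loose, upright. Origin: centre of its underside; x and y along its walls, z up. Any of its four quarter turns fits the brace. Closed, it can be lifted by its cap.
- cap: Round red screw cap, brass-coloured disc and white radial mark on top, 56 mm across, 22 mm high, on the jar's neck. Origin: centre of its lower edge, 86 mm above the jar's underside when closed (cap top at 108 mm), 8 mm above the jar's square shoulder. x axis: along the white mark; closed, parallel to the jar's x. A 40 N grip on its sides turns it without slipping.
- cap_top (a point): Centre of the cap's top, 22 mm above its lower edge. Twist-off cap: three lugs under ledges on the neck, tight: after 0.07 rad of play, turning takes about 0.35 N m all the way. Counterclockwise from above, relative to the jar, it lets go at 1.0 rad and meets a stop at 1.45 rad: turn about 1.2 rad, then lift straight up. Clockwise it is stopped within 0.05 rad.
- jar_rim (a point): Centre of the jar's mouth on the neck's rim, 102 mm above the jar's underside.
- brace: Wooden brace fixed to the worktop, 106 x 106 mm, 34 mm high, with a square socket in its top: 66 x 66 mm (2 mm play each side; the jar turns 0.07 rad either way before it is braced), floor 6 mm above the worktop, 28 mm deep; the upper 10 mm of its walls slope outward as a guide. Origin: centre of its underside; x and y along the socket's walls.
- tub: Small food tub with a foil lid, 72 mm across and 72 mm high, a bystander. Origin: centre of its underside.
- mug: White mug, 82 x 112 mm with its handle, 94 mm high, a bystander. Origin: under the middle of its overall outline.
- tumbler: Clear drinking glass, 84 mm across, 89 mm high, a bystander. Origin: centre of its underside.
Not all that is in view belongs to the job. Leave any blue, green or orange look-alike of the brace alone.

How it is judged:
On the way, in this order (a step that is already met when the one before it is completed fails the run):
1. the closed jar stands fully down in the brace (horizontal distance between jar and brace below 0.006 m and z of jar in the frame of brace below 0.01 m and angle between jar's own z axis and vertical below 0.08 rad and z of cap in the frame of jar below 0.093 m and horizontal distance between cap and jar below 0.008 m and angle between the x axis of cap and the x axis of jar, either way round below 0.5 rad), for 0.2 s.
2. the cap has been turned free while the braced jar stands and the cap still sits on the neck (horizontal distance between jar and brace below 0.006 m and z of jar in the frame of brace below 0.01 m and angle between jar's own z axis and vertical below 0.08 rad and z of cap in the frame of jar below 0.1 m and angle between the x axis of cap and the x axis of jar, either way round above 0.85 rad), for 0.04 s.
At the end, for the whole second after the job is handed in: Cap gripped (over 1 N), at rest, level within 0.2 rad, its lower edge 5 to 70 mm above the rim, centre within 20 mm of the mouth; robot and cap clear of the jar; jar at rest in the brace: within 6 mm of its centre, underside under 10 mm above the worktop, tilt under 0.08 rad (horizontal distance between jar and brace below 0.006 m and z of jar in the frame of brace below 0.01 m and angle between jar's own z axis and vertical below 0.08 rad and linear speed of each of jar, cap below 0.05 m/s and z of cap in the frame of jar between 0.107 and 0.172 m and horizontal distance between cap and jar_rim below 0.02 m and angle between cap's own z axis and vertical below 0.2 rad and contact force between the fingers and cap above 1 N and contact force between jar and cap below 0.1 N and contact force between the arm and jar below 0.1 N); the arm keeps its last pose, push and grip.
It fails at once if the tub, the mug or the glass was moved more than 3 cm or tipped (distance of any of tub, mug, tumbler from where it was at the start of the episode above 0.03 m or angle between any of tub, mug, tumbler's own z axis and vertical above 0.5 rad).
It fails at once if the cap was forced against the jar (more than 60 N between them, as when it is wrenched on against its stop) (contact force between jar and cap above 60 N).
It fails at once if the jar was tipped over (angle between jar's own z axis and vertical above 0.6 rad).
It fails at once if the jar was dropped (falling faster than 0.5 m/s while not held) (linear speed of jar above 0.5 m/s and contact force between the fingers and cap below 0.1 N and contact force between the fingers and jar below 0.1 N).
It also fails if it takes over 48 s, if anything falls off the work surface, if the arm or the gripper's body presses on something with over 40 N, if the wrist force passes 120 N, or if a joint passes its speed limit or range.

## Working session

There is one attempt and no reset: what is moved stays moved. The work goes in short steps, Python scripts to look and compute and a tool call to move; the robot and the scene stay as the last step left them, time stands still between calls to the robot, and variables do not carry over. Pictures are saved under pics/ and viewed, at most 10 in all, crops included, and the job is handed in when it is done.

Besides the shell and the picture viewer there is one more tool, called after ">>>" by a JSON object that holds its "fn" and its "kwargs". arm_command: Moves the arm, as the interface text tells. Its arguments: {"type":"object","properties":{"deltas":{"type":"array"},"newtons":{"type":"number"}},"required":["deltas"]}

```bash
ls; mkdir -p pics; cat > h.py <<'E'
import numpy as np, cv2
from rig import status, imaging, order
def shot(n,f=None):
    P=imaging.camera_params(n); im,d=imaging.camera(n)
    if f: cv2.imwrite('pics/'+f,im[:,:,::-1])
    return im,d,np.array(P['intrinsics']),np.array(P['camera_from_world'])
def onplane(uv,z,K,T):
    uv=np.atleast_2d(uv).astype(float); r=np.c_[uv,np.ones(len(uv))]@np.linalg.inv(K).T
    r=r*[1,-1,-1]; R=T[:3,:3]; c=-R.T@T[:3,3]; w=r@R
    return c+w*((z-c[2])/w[:,2])[:,None]
E
python3 - <<'E'
from h import *
a=shot('top','top.png'); b=shot('scene','scene.png'); o=status.get_obs(); print(o)
cv2.imwrite('pics/both.png',np.vstack([a[0],b[0]])[:,:,::-1][::1])
print(a[3],b[3],a[2])
E
```

```text
pics
{'time': 0.1, 'q': array([-1.48150217e+00,  5.28400540e-01,  1.43377559e+00, -3.88186868e-05,
        1.18139397e+00, -1.78485913e-01]), 'joint_velocities': array([-9.09863793e-05, -2.79910403e-03, -3.00412627e-03, -8.56473121e-04,
        1.34830864e-03, -2.10916105e-04]), 'joint_torque': array([ 9.27249744e-07, -4.40985239e+01, -1.77151179e+01,  6.34504762e-02,
        5.33608091e-02, -3.22062181e-05]), 'position': array([ 0.16533573, -0.60204842,  0.22165224]), 'tool_rot': array([ 9.91048641e-01,  1.33497617e-01,  2.61472899e-05, -9.88541927e-04]), 'ft_force': array([0.24134778, 0.31768454, 0.42490631]), 'moment': array([ 0.08754262, -0.01151827, -0.00290533]), 'grip_force': 0.0, 'grip_width': 0.08699795983881639}
[[-0.0101799  -0.99983961 -0.01473545 -0.03014605]
 [ 0.98293484 -0.01271238  0.18351429 -0.56976147]
 [-0.18367218 -0.01261583  0.98290659 -1.00069452]
 [ 0.          0.          0.          1.        ]] [[-0.88001408 -0.47486365 -0.00892984  0.47640991]
 [ 0.31319275 -0.59433607  0.74072595 -0.25065813]
 [-0.35705115  0.6490525   0.67174796 -0.96665803]
 [ 0.          0.          0.          1.        ]] [[421.79381225   0.         322.42126537]
 [  0.         421.79381225 200.65728861]
 [  0.           0.           1.        ]]
```

View pics/top.png

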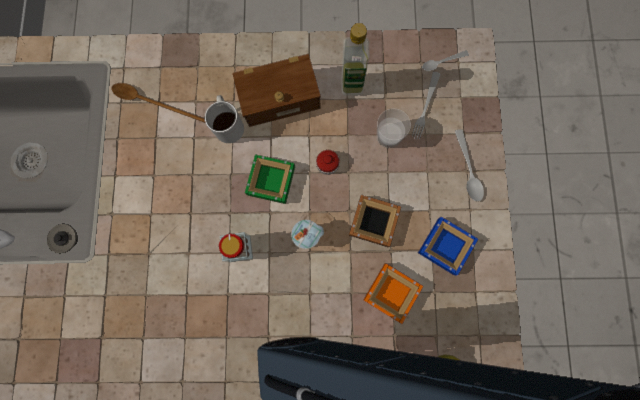

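View pics/scene.png

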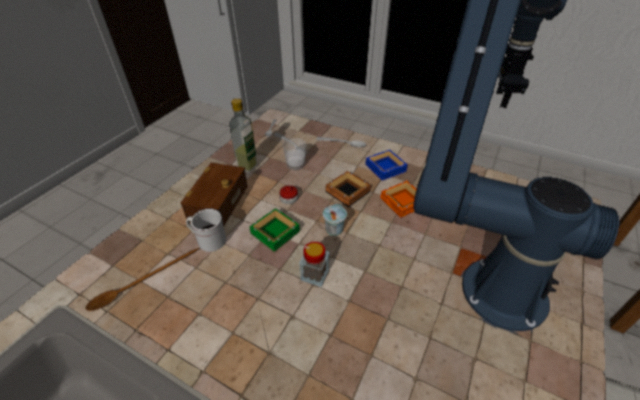

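The top view shows the jar's red/brass cap at (231,245), the natural-wood brace at (375,221) and the tub between them at (306,234). The mug is at (223,120) and the glass at (392,128). The scene view shows the same layout.

```bash
python3 - <<'E'
from h import *
im,d,K,T=shot('top')
hsv=cv2.cvtColor(im,cv2.COLOR_RGB2HSV)
H,S,V=[hsv[:,:,i].astype(int) for i in range(3)]
def big(m,box):
    x0,y0,x1,y1=box; k=np.zeros(m.shape,np.uint8); k[y0:y1,x0:x1]=m[y0:y1,x0:x1]
    return max(cv2.findContours(k,cv2.RETR_EXTERNAL,cv2.CHAIN_APPROX_NONE)[0],key=cv2.contourArea)[:,0]
c=big(((H>15)&(H<32)&(S>120)&(V>90)).astype(np.uint8),(210,225,255,270))
print('brass',c.mean(0),onplane(c.mean(0),.108,K,T),np.ptp(onplane(c,.108,K,T),0))
c=big((((H<8)|(H>172))&(S>150)&(V>70)).astype(np.uint8),(210,225,255,270))
print('red',np.ptp(onplane(c,.105,K,T),0),onplane((c.min(0)+c.max(0))/2,.105,K,T))
# dark socket floor
c=big((V<55).astype(np.uint8),(350,195,400,248))
r=cv2.minAreaRect(onplane(c,.006,K,T)[:,:2].astype(np.float32)); print('floor',r)
c=big(((S>85)&(V>60)|(V<55)).astype(np.uint8),(343,190,403,250))
r=cv2.minAreaRect(onplane(c,.034,K,T)[:,:2].astype(np.float32)); print('block',r)
# depth points of block top
P=np.argwhere(np.ones(im.shape[:2]))[:,::-1]; 
z=d[P[:,1],P[:,0]]; r=np.c_[P,np.ones(len(P))]@np.linalg.inv(K).T*[1,-1,-1]*z[:,None]
W=(r-T[:3,3])@T[:3,:3]
s=(P[:,0]>343)&(P[:,0]<403)&(P[:,1]>190)&(P[:,1]<250)&(W[:,2]>.026)&(W[:,2]<.042)
r=cv2.minAreaRect(W[s,:2].astype(np.float32)); print('top depth',s.sum(),np.median(W[s,2]),r)
def obj(n,u0,v0,u1,v1,h):
    s=(P[:,0]>u0)&(P[:,0]<u1)&(P[:,1]>v0)&(P[:,1]<v1)&(W[:,2]>h); print(n,W[s].min(0),W[s].max(0),np.median(W[s],0))
obj('cap',210,225,255,270,.09);obj('tub',285,212,330,258,.05);obj('mug',195,90,250,145,.05);obj('red2',310,145,345,175,.01);obj('green',243,150,300,205,.02)
cv2.imwrite('pics/crop.png',cv2.resize(np.hstack([im[205:285,195:275],im[185:265,335:415]]),None,fx=5,fy=5,interpolation=2)[:,:,::-1])
E
```

```text
brass [230.03921569 244.78431373] [[0.45740682 0.17845246 0.108     ]] [0.03729056 0.03766522 0.        ]
red [0.05359381 0.05403597 0.        ] [[0.45597832 0.17802392 0.105     ]]
floor ((0.5241044163703918, -0.16912144422531128), (0.06393495947122574, 0.06303197145462036), 72.14031982421875)
block ((0.5170817971229553, -0.16202327609062195), (0.14862605929374695, 0.13724440336227417), 88.90393829345703)
top depth 1040 0.03330036613419412 ((0.5224409103393555, -0.16852019727230072), (0.10602222383022308, 0.10675469785928726), 72.37239837646484)
cap [ 0.37593177 -0.05000883  0.09076418] [0.48544065 0.20474504 1.0877044 ] [0.45506438 0.17586242 0.10783976]
tub [ 0.37593177 -0.05000883  0.06418629] [0.52134256 0.04007519 1.0877044 ] [0.48661128 0.00353671 0.07058743]
mug [ 0.37593177 -0.05000883  0.05005439] [0.85155267 0.25510325 1.0877044 ] [0.80113514 0.19523874 0.08354079]
red2 [ 0.37593177 -0.08101008  0.01009803] [ 0.70851385 -0.02024086  1.0877044 ] [ 0.6740852  -0.05000883  0.03675649]
green [ 0.37593177 -0.05000883  0.0201504 ] [0.69963113 0.16335451 1.0877044 ] [0.63497256 0.09982478 0.03272341]
```

View pics/crop.png

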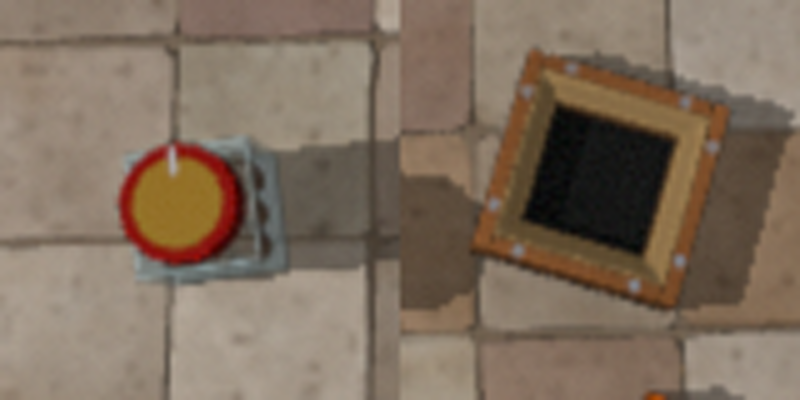

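The crop shows the mark pointing almost straight up, so jar yaw is about 0.1 rad. The brace is tilted about -0.31 rad, with its centre near (0.523, -0.169) in world coordinates. I'll go over the brace first and look with the wrist camera.

```bash
cat >> h.py <<'E'
def pose():
    o=status.get_obs(); from scipy.spatial.transform import Rotation as R
    M=R.from_quat(o['tool_rot']).as_matrix(); return o,M
def go(x,y,z):
    o,M=pose(); d=M.T@(np.array([x,y,z])-o['position']); psi=np.arctan2(M[1,0],M[0,0])
    print('t',o['time'],'pos',o['position'].round(4),'psi',psi.round(4),'zax',M[:,2].round(3),'deltas',d.round(4),'q6',o['q'][5].round(3))
E
python3 - <<'E'
from h import *
go(.523,-.169,.222); o,M=pose()
T=np.array(imaging.camera_params('wrist')['camera_from_world']); print(imaging.camera_params('wrist')['intrinsics'])
c=-T[:3,:3].T@T[:3,3]; print('cam in tool',M.T@(c-o['position']),'look',M.T@-T[2,:3])
E
```

```text
t 0.15 pos [ 0.1654 -0.6021  0.2218] psi 0.2678 zax [-0.     0.002 -1.   ] deltas [ 0.4595 -0.3231  0.0005] q6 -0.178
[[318.11597148   0.         320.09042241]
 [  0.         318.11597148 198.81651255]
 [  0.           0.           1.        ]]
cam in tool [ 0.0734004   0.00020288 -0.16183076] look [-2.64804316e-01  4.60408902e-04  9.64302060e-01]
```

>>> {"fn": "arm_command", "kwargs": {"deltas": [1, 0.046, -0.0323, 0, 0, 1, 0.046, -0.0323, 0, 0, 1, 0.046, -0.0323, 0, 0, 1, 0.046, -0.0323, 0, 0, 1, 0.046, -0.0323, 0, 0, 1, 0.046, -0.0323, 0, 0, 1, 0.046, -0.0323, 0, 0, 1, 0.046, -0.0323, 0, 0, 1, 0.046, -0.0323, 0, 0, 1, 0.046, -0.0323, 0, 0, 1, 0, 0, 0, 0, 1, 0, 0, 0, 0]}}

```text
time: 1.65
position: [0.5231, -0.1694, 0.2222]
tool_rot: [0.991, 0.134, -0.001, -0.0]
ft_force: [-0.1, 0.3, -0.4]
grip_width: 0.0871
grip_force: 0.0
```

```bash
python3 - <<'E'
from h import *
go(.457,.178,.222)
im,d,K,T=shot('wrist','w1.png')
P=np.argwhere(d>0)[:,::-1]; z=d[P[:,1],P[:,0]]
r=np.c_[P,np.ones(len(P))]@np.linalg.inv(K).T*[1,-1,-1]*z[:,None]; W=(r-T[:3,3])@T[:3,:3]
s=(np.hypot(W[:,0]-.523,W[:,1]+.169)<.085)&(W[:,2]>.028)&(W[:,2]<.039)
print(s.sum(),np.median(W[s],0),cv2.minAreaRect(W[s,:2].astype(np.float32)))
V=im.max(2); s=(V[P[:,1],P[:,0]]<60)&(np.hypot(W[:,0]-.523,W[:,1]+.169)<.05)&(W[:,2]<.015)
print('floor',s.sum(),np.median(W[s],0),cv2.minAreaRect(W[s,:2].astype(np.float32)))
E
```

```text
t 1.65 pos [ 0.5231 -0.1694  0.2222] psi 0.2688 zax [-0.001 -0.    -1.   ] deltas [ 2.850e-02 -3.525e-01  3.000e-04] q6 0.786
4427 [ 0.52804993 -0.16662181  0.03298457] ((0.5234565734863281, -0.1685130000114441), (0.10615479201078415, 0.10619471222162247), 72.40968322753906)
floor 2730 [ 0.52208823 -0.16771001  0.00551534] ((0.5215229392051697, -0.16856786608695984), (0.06480298191308975, 0.06295598298311234), 72.46937561035156)
```

View pics/w1.png

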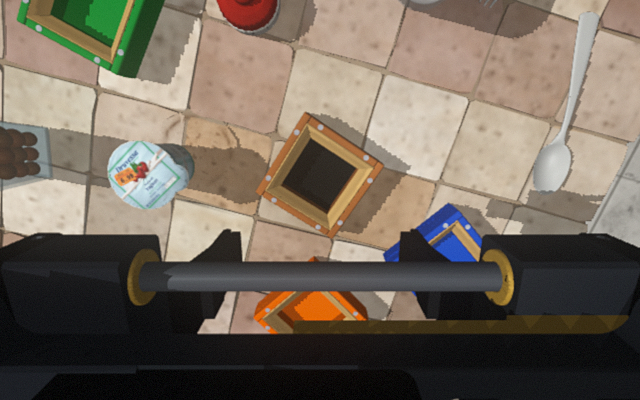

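The wrist view shows the brace at (320,175), whole and unoccluded, with its centre at (0.523, -0.1686) and yaw about -0.307 rad. Size is 106 mm and height 33 mm, both as specified. Next I go over the jar.

>>> {"fn": "arm_command", "kwargs": {"deltas": [1, 0.0041, -0.0504, 0, 0, 1, 0.0041, -0.0504, 0, 0, 1, 0.0041, -0.0504, 0, 0, 1, 0.0041, -0.0504, 0, 0, 1, 0.0041, -0.0504, 0, 0, 1, 0.0041, -0.0504, 0, 0, 1, 0.0041, -0.0504, 0, 0, 1, 0, 0, 0, 0.169, 1, 0, 0, 0, 0, 1, 0, 0, 0, 0]}}

```text
time: 2.95
position: [0.4582, 0.177, 0.2226]
tool_rot: [0.999, 0.049, -0.0, 0.0]
ft_force: [-0.3, -0.0, -0.7]
grip_width: 0.0871
grip_force: 0.0
```

```bash
python3 - <<'E'
from h import *
go(.457,.178,.222)
im,d,K,T=shot('wrist','w2.png')
hsv=cv2.cvtColor(im,cv2.COLOR_RGB2HSV); H,S,V=[hsv[:,:,i].astype(int) for i in range(3)]
P=np.argwhere(d>0)[:,::-1]; z=d[P[:,1],P[:,0]]
r=np.c_[P,np.ones(len(P))]@np.linalg.inv(K).T*[1,-1,-1]*z[:,None]; W=(r-T[:3,3])@T[:3,:3]
near=np.hypot(W[:,0]-.457,W[:,1]-.178)<.05; u,v=P[:,0],P[:,1]
top=near&(W[:,2]>.104)&(W[:,2]<.113)
cc=cv2.minEnclosingCircle(W[top,:2].astype(np.float32)); print('cap',top.sum(),cc)
wh=top&(S[v,u]<70)&(V[v,u]>120); m=W[wh,:2]; print('mark',wh.sum(),m.mean(0))
e=m.mean(0)-cc[0]; print('mark yaw',np.arctan2(e[1],e[0]), cv2.fitLine(m.astype(np.float32),2,0,.01,.01).ravel())
b=top&(H[v,u]>15)&(H[v,u]<32)&(S[v,u]>120); print('brass',cv2.minEnclosingCircle(W[b,:2].astype(np.float32)))
s=near&(W[:,2]>.07)&(W[:,2]<.084); print('shoulder',s.sum(),cv2.minAreaRect(W[s,:2].astype(np.float32)))
E
```

```text
t 2.95 pos [0.4582 0.177  0.2226] psi 0.0987 zax [-0. -0. -1.] deltas [-0.001  -0.0011  0.0006] q6 1.613
cap 2876 ((0.45811927318573, 0.17864064872264862), 0.02820480801165104)
mark 65 [0.4737565  0.17727585]
mark yaw -0.0870581834966673 [0.6711377  0.7413327  0.4737565  0.17727585]
brass ((0.4576948881149292, 0.17855136096477509), 0.02103840932250023)
shoulder 957 ((0.45833486318588257, 0.17850174009799957), (0.061683885753154755, 0.06211115047335625), 8.130571365356445)
```

View pics/w2.png

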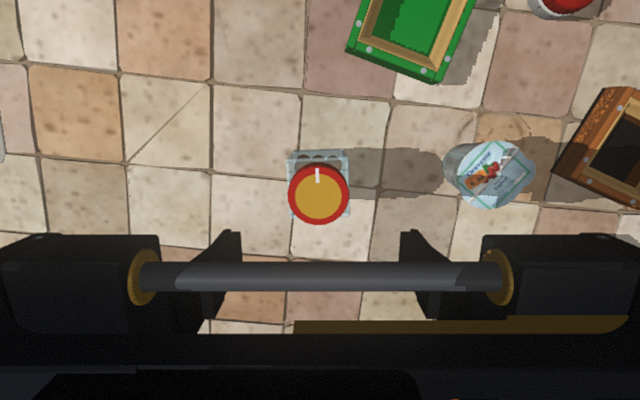

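The wrist view shows the cap at (319,194), between the open fingers, with its mark pointing up. The shoulder fit gives a 62 mm square, as specified. Next is to descend and grip.

>>> {"fn": "arm_command", "kwargs": {"deltas": [1, 0, -0.0015, 0.03, 0, 1, 0, 0, 0.03, 0, 1, 0, 0, 0.03, 0, 1, 0, 0, 0.025, 0, 1, 0, 0, 0.015, 0, 1, 0, 0, 0.0086, 0, 1, 0, 0, 0, 0, -1, 0, 0, 0, 0, -1, 0, 0, 0, 0, -1, 0, 0, 0, 0, -1, 0, 0, 0, 0, -1, 0, 0, 0, 0], "newtons": 45}}

```text
time: 4.5
position: [0.4578, 0.1799, 0.0842]
tool_rot: [0.999, 0.049, 0.0, 0.0]
ft_force: [-0.6, 0.2, 2.3]
grip_width: 0.0553
grip_force: 45.0
```

>>> {"fn": "arm_command", "kwargs": {"deltas": [-1, 0, 0, -0.005, 0, -1, 0, 0, -0.012, 0, -1, 0, 0, -0.02, 0, -1, 0, 0, -0.02, 0, -1, 0, 0, -0.02, 0, -1, 0, 0, -0.02, 0, -1, 0, 0, -0.013, 0, -1, 0, 0, -0.005, 0, -1, 0, 0, 0, 0]}}

```text
time: 5.62
position: [0.4575, 0.1798, 0.199]
tool_rot: [0.999, 0.049, -0.0, -0.0]
ft_force: [-0.8, -0.4, -3.6]
grip_width: 0.0555
grip_force: 45.0
```

```bash
cat > jar.py <<'E'
from h import *
def jar():
    o,M=pose(); p=o['position']; im,d,K,T=shot('wrist')
    P=np.argwhere(d>0)[:,::-1]; z=d[P[:,1],P[:,0]]
    r=np.c_[P,np.ones(len(P))]@np.linalg.inv(K).T*[1,-1,-1]*z[:,None]; W=(r-T[:3,3])@T[:3,:3]
    near=np.hypot(W[:,0]-p[0],W[:,1]-p[1])<.055; h=W[:,2]-p[2]
    s=near&(h<.0)&(h>-.013); r=cv2.minAreaRect(W[s,:2].astype(np.float32))
    A=np.c_[W[s,:2]-p[:2],np.ones(s.sum())]; f=np.linalg.lstsq(A,h[s],rcond=None)[0]
    print('shoulder',s.sum(),r,'plane',f.round(4),'rel tcp',np.array(r[0])-p[:2])
    c=near&(h>.018)&(h<.03); print('cap',cv2.minEnclosingCircle(W[c,:2].astype(np.float32)),np.median(h[c]))
    return im
E
python3 - <<'E'
from jar import *
go(.523,-.1686,.2); im=jar(); print(status.get_obs()['grip_force'],status.get_obs()['ft_force'])
cv2.imwrite('pics/w3.png',im[:,:,::-1])
E
```

```text
t 5.625 pos [0.4575 0.1798 0.199 ] psi 0.0987 zax [-0.  0. -1.] deltas [ 0.0308  0.3531 -0.0011] q6 1.619
shoulder 2576 ((0.476244181394577, 0.1817425936460495), (0.02840319089591503, 0.07102455198764801), 4.759767532348633) plane [-0.0649 -0.0058 -0.0061] rel tcp [0.01872095 0.00195583]
cap ((0.46761345863342285, 0.18039429187774658), 0.03842432051897049) 0.0231336457029577
44.999466741574 [-0.56224997  0.34713676 -3.95105029]
```

View pics/w3.png

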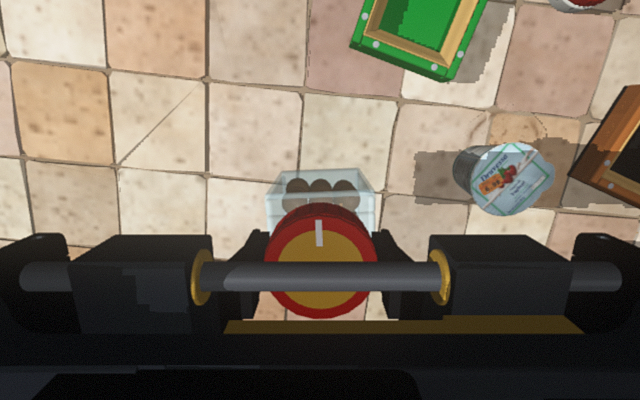

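The jar is held level and clear of the table, cap centre at about (320,268), shoulder in front at (280..374,170). I'll check its tilt and yaw in the tool frame.

```bash
cat > jar2.py <<'E'
from h import *
def jar2():
    o,M=pose(); p=o['position']; im,d,K,T=shot('wrist')
    P=np.argwhere(d>0)[:,::-1]; z=d[P[:,1],P[:,0]]
    r=np.c_[P,np.ones(len(P))]@np.linalg.inv(K).T*[1,-1,-1]*z[:,None]; W=(r-T[:3,3])@T[:3,:3]
    Q=(W-p)@M   # tool frame
    red=np.zeros(len(Q),bool); hsv=cv2.cvtColor(im,cv2.COLOR_RGB2HSV)[P[:,1],P[:,0]].astype(int)
    c=(np.abs(Q[:,1])<.028)&(Q[:,2]>-.03)&(Q[:,2]<-.015)&(hsv[:,1]>150)&((hsv[:,0]<35)|(hsv[:,0]>170))
    A=np.c_[Q[c,:2],np.ones(c.sum())]; t=c.copy(); t[c]=np.abs(Q[c,2]-np.median(Q[c,2]))<.003
    A=np.c_[Q[t,:2],np.ones(t.sum())]; print('cap top plane',np.linalg.lstsq(A,Q[t,2],rcond=None)[0].round(4),t.sum(),Q[t].max(0),Q[t].min(0))
    b=(np.abs(Q[:,1])<.045)&(Q[:,0]>.015)&(Q[:,0]<.06)&(Q[:,2]>-.005)&(Q[:,2]<.09)
    # front-face edge by column and by depth
    for z0 in np.arange(-.005,.09,.01):
        s=b&(Q[:,2]>=z0)&(Q[:,2]<z0+.01)
        if s.sum()>5: print(z0.round(3),s.sum(),'x',np.percentile(Q[s,0],[5,50,95]).round(4),'y',Q[s,1].min().round(4),Q[s,1].max().round(4))
    s=b&(Q[:,2]>.001)&(Q[:,2]<.012)&(Q[:,0]<.045)
    bins=np.arange(-.028,.029,.004); e=[(y+.002,Q[s&(Q[:,1]>=y)&(Q[:,1]<y+.004),0].max()) for y in bins if (s&(Q[:,1]>=y)&(Q[:,1]<y+.004)).any()]
    e=np.array(e); print('front edge slope dx/dy',np.polyfit(e[:,0],e[:,1],1),e[:,1].round(4))
    return im
E
python3 -c "
from jar2 import *
jar2()"
```

```text
cap top plane [ 0.006   0.0012 -0.0231] 5755 [ 0.0281557   0.02782534 -0.02013825] [-0.02744345 -0.02721557 -0.02520241]
-0.005 137 x [0.0181 0.0261 0.028 ] y -0.0231 0.0221
0.005 2396 x [0.017  0.0267 0.0315] y -0.0308 0.0311
0.015 408 x [0.0299 0.0311 0.0321] y -0.0303 0.0302
0.025 342 x [0.0298 0.0311 0.0321] y -0.0303 0.0303
0.035 288 x [0.0299 0.0311 0.0322] y -0.0303 0.0301
0.045 266 x [0.03   0.0311 0.0322] y -0.0305 0.0301
0.055 228 x [0.03   0.0311 0.0322] y -0.0304 0.0301
0.065 194 x [0.03   0.0311 0.0322] y -0.0305 0.0303
0.075 119 x [0.03   0.0312 0.0322] y -0.0296 0.0296
front edge slope dx/dy [0.03925062 0.0312443 ] [0.0301 0.0305 0.0305 0.0307 0.0308 0.0311 0.0312 0.0313 0.0314 0.0317
 0.0317 0.0321 0.0322 0.0323 0.0323]
```

The jar hangs vertical and centred in the grip, with its yaw 0.039 rad ahead of the tool, i.e. 0.138 in the world. The brace yaw of -0.307 needs a roll of +0.445.

>>> {"fn": "arm_command", "kwargs": {"deltas": [-1, 0.0018, 0.02, 0, 0, -1, 0.0035, 0.04, 0, 0, -1, 0.004, 0.045, 0, 0, -1, 0.004, 0.045, 0, 0, -1, 0.004, 0.045, 0, 0, -1, 0.004, 0.045, 0, 0, -1, 0.004, 0.045, 0, 0, -1, 0.0035, 0.04, 0, 0, -1, 0.0023, 0.0281, 0, 0, -1, 0, 0, 0, 0.1, -1, 0, 0, 0, 0.12, -1, 0, 0, 0, 0.12]}}

```text
time: 7.22
position: [0.5228, -0.1684, 0.1977]
tool_rot: [0.992, -0.123, -0.001, -0.001]
ft_force: [-0.3, 0.0, -3.7]
grip_width: 0.0558
grip_force: 45.0
```

>>> {"fn": "arm_command", "kwargs": {"deltas": [-1, 0, 0, 0, 0.105, -1, 0, 0, 0, 0, -1, 0, 0, 0, 0, -1, 0, 0, 0, 0]}}

```text
time: 7.72
position: [0.5234, -0.1684, 0.1987]
tool_rot: [0.985, -0.172, -0.0, -0.0]
ft_force: [-0.5, -0.3, -3.6]
grip_width: 0.0555
grip_force: 45.0
```

```bash
python3 - <<'E'
from jar2 import *
go(.5233,-.1685,.091); im=jar2(); print(status.get_obs()['ft_force'],status.get_obs()['moment'])
im,d,K,T=shot('wrist','w4.png')
P=np.argwhere(d>0)[:,::-1]; z=d[P[:,1],P[:,0]]
r=np.c_[P,np.ones(len(P))]@np.linalg.inv(K).T*[1,-1,-1]*z[:,None]; W=(r-T[:3,3])@T[:3,:3]
c,s_=np.cos(-.307),np.sin(-.307); L=(W[:,:2]-[.5233,-.1685])@np.array([[c,-s_],[s_,c]])
k=(W[:,2]>.029)&(W[:,2]<.037)&(np.abs(L).max(1)<.06); print(k.sum(),'block local extents',L[k].min(0),L[k].max(0))
f=k&(L[:,0]>.045); 
bins=np.arange(-.05,.05,.01); e=np.array([(y,L[f&(L[:,1]>=y)&(L[:,1]<y+.01),0].max()) for y in bins if (f&(L[:,1]>=y)&(L[:,1]<y+.01)).sum()>3]); print(e.round(4).tolist(),np.polyfit(e[:,0],e[:,1],1))
E
```

```text
t 7.725 pos [ 0.5234 -0.1684  0.1987] psi -0.3453 zax [-0.  0. -1.] deltas [0.000e+00 1.000e-04 1.077e-01] q6 1.402
cap top plane [ 0.0058  0.0022 -0.0231] 5914 [ 0.02797345  0.02737469 -0.0201108 ] [-0.027952  -0.0276335 -0.0253872]
-0.005 139 x [0.018  0.0259 0.028 ] y -0.0235 0.0218
0.005 2411 x [0.017  0.0267 0.0315] y -0.0312 0.0306
0.015 385 x [0.0299 0.031  0.0322] y -0.0308 0.0295
0.025 346 x [0.0299 0.0311 0.0322] y -0.0308 0.0298
0.035 297 x [0.0299 0.0311 0.0322] y -0.0306 0.0299
0.045 260 x [0.0299 0.0311 0.0322] y -0.0309 0.0296
0.055 228 x [0.0299 0.0312 0.0322] y -0.0308 0.0297
0.065 195 x [0.03   0.0311 0.0322] y -0.0307 0.0298
0.075 122 x [0.03   0.0312 0.0323] y -0.03 0.0291
front edge slope dx/dy [0.04151396 0.03126869] [0.0301 0.0302 0.0307 0.0307 0.0308 0.0311 0.0314 0.0313 0.0315 0.0317
 0.0318 0.0321 0.0322 0.0323 0.0324]
[ 0.20936125  0.17073783 -3.73840276] [0.00230177 0.02316511 0.01466985]
2270 block local extents [-6.00831848e-05 -5.33807061e-02] [0.05306844 0.05273556]
[[-0.05, 0.0528], [-0.04, 0.053], [-0.03, 0.0527], [-0.02, 0.0529], [-0.01, 0.0525], [0.0, 0.0527], [0.01, 0.053], [0.02, 0.0526], [0.03, 0.0529], [0.04, 0.0531]] [0.00122519 0.05282965]
```

Block edges are within 0.4 mm of the predicted place, and jar yaw matches. Lowering now.

>>> {"fn": "arm_command", "kwargs": {"deltas": [-1, 0, 0, 0.01, 0, -1, 0, 0, 0.02, 0, -1, 0, 0, 0.02, 0, -1, 0, 0, 0.015, 0, -1, 0, 0, 0.01, 0, -1, 0, 0, 0.008, 0, -1, 0, 0, 0.007, 0, -1, 0, 0, 0.006, 0, -1, 0, 0, 0.005, 0, -1, 0, 0, 0.003, 0, -1, 0, 0, 0.002, 0, -1, 0, 0, 0, 0]}}

```text
time: 9.32
position: [0.5235, -0.1685, 0.0929]
tool_rot: [0.985, -0.172, 0.0, -0.0]
ft_force: [0.1, -0.5, -3.7]
grip_width: 0.0553
grip_force: 45.0
```

Free so far, with no contact; the expected seat is at about z = 0.091.

>>> {"fn": "arm_command", "kwargs": {"deltas": [-1, 0, 0, 0.001, 0, -1, 0, 0, 0.001, 0, -1, 0, 0, 0.0005, 0, -1, 0, 0, 0, 0, -1, 0, 0, 0, 0]}}

```text
time: 9.95
position: [0.5238, -0.1686, 0.0908]
tool_rot: [0.985, -0.172, 0.0, 0.0]
ft_force: [-0.4, -0.6, -0.4]
grip_width: 0.0554
grip_force: 45.0
```

Seated: the table took the weight at z = 0.0908, as predicted. Next is unscrewing counterclockwise (negative roll) in stages.

>>> {"fn": "arm_command", "kwargs": {"deltas": [-1, 0, 0, 0, -0.05, -1, 0, 0, 0, -0.07, -1, 0, 0, 0, -0.08, -1, 0, 0, 0, -0.08, -1, 0, 0, 0, -0.08, -1, 0, 0, 0, -0.08, -1, 0, 0, 0, -0.08, -1, 0, 0, 0, -0.08, -1, 0, 0, 0, -0.08, -1, 0, 0, 0, 0]}}

```text
time: 11.2
position: [0.5231, -0.1679, 0.0906]
tool_rot: [0.986, 0.165, -0.0, -0.001]
ft_force: [-0.9, 1.6, 1.1]
grip_width: 0.0554
grip_force: 45.0
```

```bash
cat > yaw.py <<'E'
from jar2 import *
go(.5233,-.1685,.091); o=status.get_obs(); print('f',o['ft_force'].round(2),'m',o['moment'].round(3),o['grip_force'])
im,d,K,T=shot('wrist'); p=o['position']
P=np.argwhere(d>0)[:,::-1]; z=d[P[:,1],P[:,0]]
r=np.c_[P,np.ones(len(P))]@np.linalg.inv(K).T*[1,-1,-1]*z[:,None]; W=(r-T[:3,3])@T[:3,:3]
near=np.hypot(W[:,0]-p[0],W[:,1]-p[1])<.035; h=W[:,2]-p[2]
hsv=cv2.cvtColor(im,cv2.COLOR_RGB2HSV)[P[:,1],P[:,0]].astype(int)
c=near&(h>.018)&(h<.03)&(hsv[:,1]<80)&(hsv[:,2]>130)
M=W[c,:2].mean(0)-p[:2]; print('mark',c.sum(),M,'yaw',np.arctan2(M[1],M[0]))
s=(np.hypot(W[:,0]-.523,W[:,1]+.1686)<.05)&(W[:,2]>.06)&(W[:,2]<.0865)&(np.hypot(W[:,0]-p[0],W[:,1]-p[1])>.029)
Q=(W[s]-p)@pose()[1]; 
c_,s_=np.cos(-.307),np.sin(-.307); L=(W[s,:2]-[.5233,-.1685])@np.array([[c_,-s_],[s_,c_]])
k=np.abs(L).max(1)<.04
print('shoulder',k.sum(),'z',np.median(W[s,2][k]),np.percentile(L[k],[1,99],axis=0).round(4))
E
python3 yaw.py
```

```text
t 11.2 pos [ 0.5231 -0.1679  0.0906] psi 0.3318 zax [-0.001  0.001 -1.   ] deltas [-0.      0.0007 -0.0004] q6 0.724
f [-0.94  1.58  1.09] m [ 0.382  0.152 -0.227] 45.000133191933855
mark 179 [0.01724265 0.00582458] yaw 0.32576559402576355
shoulder 2264 z 0.08289857470751728 [[-0.0107 -0.0264]
 [ 0.0326  0.0326]]
```

No slip is visible: the mark has turned with the tool, and forces are low. I continue to about 1.28 rad in total, which allows for the jar's own play.

>>> {"fn": "arm_command", "kwargs": {"deltas": [-1, 0, 0, 0, -0.08, -1, 0, 0, 0, -0.08, -1, 0, 0, 0, -0.08, -1, 0, 0, 0, -0.08, -1, 0, 0, 0, -0.08, -1, 0, 0, 0, -0.08, -1, 0, 0, 0, -0.07, -1, 0, 0, 0, -0.03, -1, 0, 0, 0, 0, -1, 0, 0, 0, 0]}}

```text
time: 12.5
position: [0.5228, -0.1678, 0.0905]
tool_rot: [0.898, 0.441, -0.0, -0.001]
ft_force: [-1.7, 4.7, 4.7]
grip_width: 0.0552
grip_force: 45.0
```

```bash
cat >> yaw.py <<'E'
b=(np.hypot(W[:,0]-.523,W[:,1]+.1686)<.055)&(W[:,2]>.05)&(W[:,2]<.078)
cv2.imwrite('pics/y.png',im[:,:,::-1])
L=(W[b,:2]-[.5233,-.1685])@np.array([[c_,-s_],[s_,c_]])
for ax in (0,1):
    f=(L[:,ax]>.028)&(L[:,ax]<.036)&(np.abs(L[:,1-ax])<.027)
    if f.sum()>10: print('face',ax,f.sum(),np.polyfit(L[f,1-ax],L[f,ax],1).round(4),np.ptp(L[f,1-ax]).round(3))
E
python3 yaw.py
```

```text
t 12.5 pos [ 0.5228 -0.1678  0.0905] psi 0.9128 zax [-0.001  0.001 -1.   ] deltas [-0.0003  0.0008 -0.0005] q6 0.143
f [-1.74  4.65  4.71] m [ 0.807  0.439 -0.368] 45.00130857573822
mark 190 [0.01165431 0.01485719] yaw 0.9056264221797584
shoulder 2373 z 0.08311519690731711 [[-0.0313 -0.0007]
 [ 0.0302  0.0328]]
face 1 779 [0.0628 0.0312] 0.054
```

View pics/y.png

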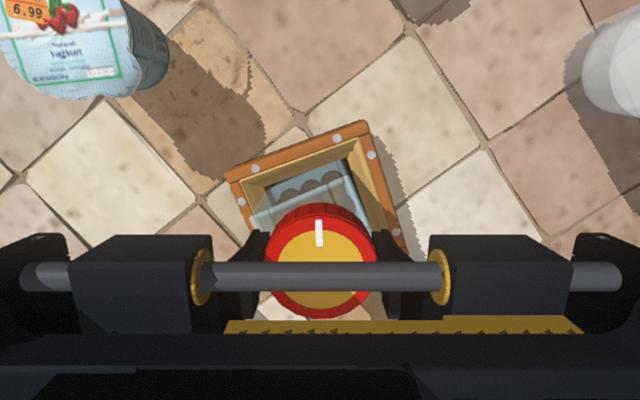

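The mark still points up in the gripper, so there is no slip. The jar is braced at +0.063 rad in the socket, so the cap is about 1.17 rad round relative to it, past release at 1.0 and short of the stop at 1.45. I lift gently.

>>> {"fn": "arm_command", "kwargs": {"deltas": [-1, 0, 0, -0.001, 0, -1, 0, 0, -0.001, 0, -1, 0, 0, -0.002, 0, -1, 0, 0, -0.002, 0, -1, 0, 0, 0, 0]}}

```text
time: 13.18
position: [0.5243, -0.1692, 0.097]
tool_rot: [0.897, 0.441, 0.0, 0.001]
ft_force: [-1.0, 0.7, -0.7]
grip_width: 0.0557
grip_force: 45.0
```

The lift force is near zero, so the cap is free. Continuing the lift.

>>> {"fn": "arm_command", "kwargs": {"deltas": [-1, 0, 0, -0.004, 0, -1, 0, 0, -0.006, 0, -1, 0, 0, -0.008, 0, -1, 0, 0, -0.01, 0, -1, 0, 0, -0.009, 0, -1, 0, 0, -0.005, 0, -1, 0, 0, 0, 0, -1, 0, 0, 0, 0, -1, 0, 0, 0, 0, -1, 0, 0, 0, 0]}}

```text
time: 14.42
position: [0.5233, -0.1684, 0.1381]
tool_rot: [0.897, 0.441, -0.0, -0.0]
ft_force: [-0.1, 0.2, 0.0]
grip_width: 0.0552
grip_force: 45.0
```

```bash
python3 yaw.py; python3 - <<'E'
from jar2 import *
im=jar2(); s=shot('scene')
cv2.imwrite('pics/end.png',np.hstack([cv2.resize(im[80:330,180:460],(420,375)),cv2.resize(s[0][130:230,290:390],(375,375),interpolation=2)])[:,:,::-1])
E
```

```text
t 14.425 pos [ 0.5233 -0.1684  0.1381] psi 0.9138 zax [-0.001  0.    -1.   ] deltas [-0.0001  0.0001  0.0471] q6 0.142
f [-0.14  0.19  0.03] m [-0.061 -0.021 -0.028] 45.00016198027879
mark 191 [0.01162646 0.01495545] yaw 0.9099848009442392
shoulder 1758 z 0.08311806955413045 [[-0.0313 -0.0212]
 [ 0.0314  0.0329]]
face 1 404 [0.0496 0.0316] 0.054
cap top plane [ 0.0062 -0.0001 -0.0231] 5805 [ 0.02772256  0.0276329  -0.02013385] [-0.02815458 -0.0267709  -0.02563012]
-0.005 137 x [0.0172 0.0258 0.0277] y -0.0224 0.0239
0.025 340 x [0.0157 0.0188 0.0218] y -0.0185 0.0188
0.035 217 x [0.0174 0.0203 0.0251] y -0.0181 0.0177
0.045 1252 x [0.0164 0.0237 0.035 ] y -0.0386 0.0262
0.055 631 x [0.0168 0.027  0.0384] y -0.0401 0.0269
0.065 168 x [0.018  0.03   0.0399] y -0.0394 0.0167
0.075 149 x [0.0177 0.0288 0.0393] y -0.0396 0.0166
0.085 70 x [0.0189 0.0294 0.0399] y -0.0383 0.0164Traceback (most recent call last):
  File "<stdin>", line 2, in <module>
  File "jar2.py", line 18, in jar2
    e=np.array(e); print('front edge slope dx/dy',np.polyfit(e[:,0],e[:,1],1),e[:,1].round(4))
                                                             ~^^^^^
IndexError: too many indices for array: array is 1-dimensional, but 2 were indexed
```

Measured: jar shoulder at z = 0.083, so it is still seated. The rim is at 0.108, the cap's lower edge is about 31 mm above it, level and at rest.

```bash
python3 -c "
from rig import order
print(order.hand_in())"
```

```text
the job is handed in; nothing more can be done
None
```

I handed the job in, no verdict came back: at the last look the open jar stood fully down in the brace, and the gripper held the unscrewed cap level about 31 mm above the mouth.

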